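# Close the carver's wax pot

### The job

Screw the lid onto the wide wax pot with the two ears; it has been left sitting loose on top of the thread. Turn the lid backward (counter-clockwise seen from above) by its wooden bar until the bar lines up with the pot's ears and the lid drops a little into the start of the thread, then turn it forward (clockwise) until it stops, and let go. Do not lift the lid off or turn it forward before it has dropped, and leave the narrow jar and the mallet alone.

Things in the scene. Friction and masses are not known exactly. Their poses are not given: they have to be found in the camera images.
- lid_bar (a point): Centre of the wooden bar grip on the loose metal lid (83 mm across, 180 g). Bar 62 mm long (its x), 16 wide (y), 34 high (z, up): lid disc 17 mm below this point. Starts 150 mm above pot origin, on its axis, bar 45-65 deg clockwise of the ears. Drops 9 mm at the ears' line if the hand lowers with it; then turns clockwise to a firm stop 70 deg past the ears, sinking 2 mm more. Turns easily.
- pot: Wide white wax pot, 94 mm across, fixed on a wooden foot board 130 x 130 x 15 mm. Origin: centre of the board's underside, on the pot's axis, z up. Two white ears along +x and -x reach 73 mm from the axis, 61 to 73 mm above the origin, and show beyond the lid from above. The lid drops when its bar is within about 10 deg of the ears' line.
- jar: Narrow white jar with a round knob on top, 72 mm across and 122 mm high, without ears or foot board, already closed: a bystander to leave where it is. Origin at the centre of its underside.
- mallet: Turned wooden carver's mallet standing on its head, 88 mm across and 258 mm high: a bystander. Origin at the centre of its underside.
There are look-alikes about, which are no part of the job. Leave any green or yellow look-alike of the part that bears lid_bar alone.

How it is judged:
By the outcome, as a careful person would: the job done as asked, in the order asked, and still so for the second after the job is handed in, with the robot touching nothing.
It also fails if it takes over 38 s, if anything falls off the work surface, if the arm or the gripper's body presses on something with over 40 N, if the wrist force passes 120 N, or if a joint passes its speed limit or range.

### The arm

A 7-joint arm with a two-finger parallel gripper is mounted at the origin on the work surface. World frame = base frame: x ahead of the robot, y to its left, z up, the work surface at z = 0. Lengths are in m, angles in rad, forces in N, time in s.
With the tool pointing down it reaches from about 0.425 to 1.025 m from the base axis. Payload 3.6 kg.
Tool frame: the origin (TCP) lies at the very end of the fingers, on their centre line; the grasp point (between the pads) lies robot.hold_point_z behind it (robot.hold_point_z is the distance from the TCP to the grasp point, in m); z points along the fingers, y is the line along which they close (so a half turn about z gives the same grasp; the last joint's range is limited). The gripper opens to 85 mm and grips with 20 to 120 N. Pads are 22 mm wide; open, the fingers measure 114 mm over their backs; the gripper's body (76 mm by 85 mm) begins 54 mm behind the grasp point. The pads swing forward as they close: fully open they stand 13 mm farther back than shut.
Start: joints at [-1.256, 0.591, 0.048, 1.609, -0.033, 0.943, -0.034], TCP at [0.288, 0.666, 0.231] pointing down, gripper open.
Joint ranges: [-2.69, 2.69], [-0.47, 2.24], [-1.27, 1.36], [0.19, 2.51], [-1.53, 4.68], [0.08, 2.07], [-3.09, 3.09]. Speed limits (rad/s): [2.57, 2.57, 3.14, 3.14, 3.14, 3.14, 3.14].

### API

Orientations are given as a rotation vector (axis times angle).
In Python, from cell import robot gives the robot as it stands.
- The arm moves only by the tool apply_moves, never from a script. Its argument "steps" is a list of rows, each a list of 3 entries, a list of its own where there are three numbers: the finger opening in mm, from 0 to 85.4, then the shift along the world's x, y, z normalised to -1 to 1, where 1 is 1 m, then the turn, a rotation vector about the world's x, y, z normalised to -1 to 1, where 1 is 360 degrees. A call has 1 to 12 rows; each row shifts and turns the commanded pose from where the row before left it; what a row does not reach is not made up. A row lasts 1/8 s, in which the tool goes at most 62.5 mm and 10.7 degrees, less where a joint would pass 70% of its speed; a pose out of reach is approached as far as the arm can. A call with a number of a shift or a turn outside -1 to 1 is refused whole. A call with a gripper value outside its range is refused whole. The fingers move at their own pace and stop on an object; "squeeze" is the grip in N (left out, the last holds). Time passes only in rows, so rows that do not move let the fingers close. It gives the time, the measured TCP pose, the force, the opening and the grip force at its end, in the units of the state.
- robot.read_state(): the state, without advancing time (a new reading comes with each control period).
- robot.get_image(name): name is "scene" or "top" or "wrist"; returns the picture (420x560x3 uint8, red, green, blue); there is no depth.
- robot.calibration(name): a dict with "K" (3x3 intrinsics, pixels), "pose" (4x4, takes a point from camera to world coordinates). Camera axes: x right, y down, z forward; pixel columns grow to the right and rows downward; lengths in m; the calibration is good to about 2 mm. The wrist camera is an equidistant fisheye: a pixel r from the principal point sees the ray r / f radians off the axis. A picture is of the moment at which its call begins: read the wrist's pose just before it. calibration takes no time and is no camera call; for the wrist camera it gives the pose at the moment of the call.
- robot.hand_in(): hands the job in; it is judged then, once.
The state is a dict: "t": time; "joint_pos": joint angles; "joint_vel": joint speeds; "effort": joint torques, N m; "tool_pos": TCP position; "orientation": TCP orientation; "ft_force": force on the tool from outside, world axes, zero at the start; "torque": the same for the moment, N m; "finger_gap": finger opening in m; "grip_force": force on a finger pad.
Only numpy, scipy, OpenCV 4.12 (cv2) and the standard library are available. Lean on these libraries where they do the work, as an engineer would, in place of code of your own. Each camera call takes 0.05 s, during which the arm holds its last target. There are 200 camera calls.

## Working session

There is one attempt and no reset: what is moved stays moved. The work goes in short steps, Python scripts to look and compute and a tool call to move; the robot and the scene stay as the last step left them, time stands still between calls to the robot, and variables do not carry over. Pictures are saved under pics/ and viewed, at most 10 in all, crops included, and the job is handed in when it is done.

Besides the shell and the picture viewer there is one more tool, called as a command line: name --argument value ..., lists and objects as JSON in quotes. apply_moves: Moves the arm, as the interface text tells. Scaled input: -1 to 1 covers 1 m each way for a shift and 360 degrees each way for a turn. Its arguments: {"type":"object","properties":{"steps":{"type":"array","items":{"type":"array"}},"squeeze":{"type":"number"}},"required":["steps"]}

```bash
mkdir -p pics; python3 - <<'E'
from cell import robot
import cv2,numpy as np
s=robot.read_state();print({k:np.round(v,3) for k,v in s.items()},robot.hold_point_z)
for n in("top","scene"):
    cv2.imwrite(f"pics/{n}1.png",robot.get_image(n)[:,:,::-1]);c=robot.calibration(n);print(np.round(c["K"],1),np.round(c["pose"],3))
E
```

```text
{'t': np.float64(0.0), 'joint_pos': array([-1.257,  0.592,  0.048,  1.61 , -0.033,  0.943, -0.034]), 'joint_vel': array([-0.001, -0.001,  0.001, -0.002,  0.002,  0.001, -0.002]), 'effort': array([-1.0000e-03, -5.4870e+01,  1.5460e+00, -1.9813e+01,  9.0000e-03,
        9.0000e-03,  0.0000e+00]), 'tool_pos': array([0.287, 0.665, 0.23 ]), 'orientation': array([-0.636, -3.076,  0.004]), 'ft_force': array([-0.146, -0.127,  0.551]), 'torque': array([ 0.   ,  0.008, -0.006]), 'grip_force': np.float64(0.0), 'finger_gap': np.float64(0.086)} 0.0187
[[432.3   0.  275.2]
 [  0.  432.3 206. ]
 [  0.    0.    1. ]] [[-0.018 -0.997  0.074  0.42 ]
 [-1.     0.019  0.008 -0.128]
 [-0.009 -0.073 -0.997  1.081]
 [ 0.     0.     0.     1.   ]]
[[387.1   0.  277.4]
 [  0.  387.1 213.9]
 [  0.    0.    1. ]] [[ 0.1    0.835 -0.541  0.968]
 [ 0.995 -0.093  0.04  -0.163]
 [-0.017 -0.542 -0.84   0.887]
 [ 0.     0.     0.     1.   ]]
```

View pics/top1.png

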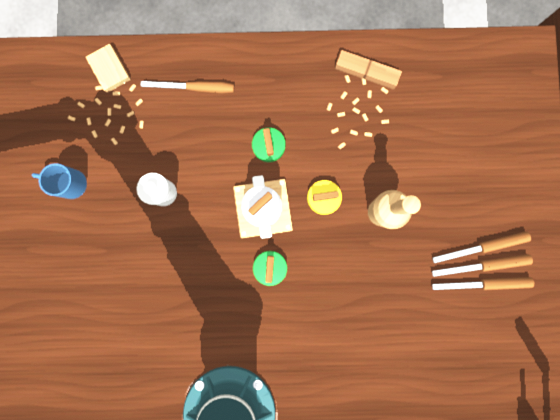

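View pics/scene1.png

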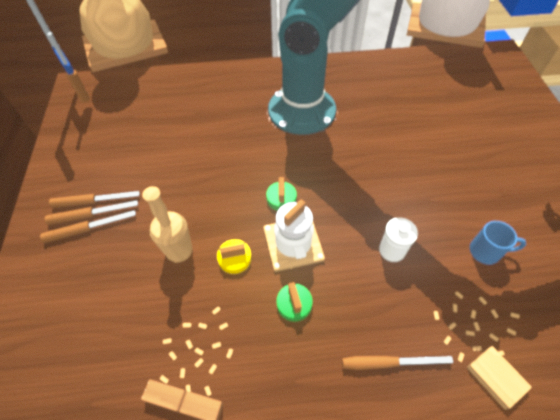

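```bash
cat > h.py <<'E'
from cell import robot
import cv2,numpy as np
def w(px,z,n="top"):
    c=robot.calibration(n);T=c["pose"];d=T[:3,:3]@np.linalg.solve(c["K"],[px[0],px[1],1.]);return T[:3,3]+d*(z-T[2,3])/d[2]
E
python3 - <<'E'
from h import *
im=robot.get_image("top")[:,:,::-1]
cv2.imwrite("pics/c.png",cv2.resize(im[165:250,220:305],None,fx=7,fy=7,interpolation=cv2.INTER_CUBIC))
for p in((262,204),(261,205)):print(w(p,.167))
for p in((250,213),(272,194)):print(w(p,.167))
for p in((258,184),(265,232)):print(w(p,.073))
for p in((235,183),(286,180),(292,232),(238,238)):print(w(p,.015))
E
```

```text
[ 0.49169666 -0.09298706  0.167     ]
[ 0.48961046 -0.09083226  0.167     ]
[ 0.47306289 -0.06726094  0.167     ]
[ 0.512593   -0.11457053  0.167     ]
[ 0.54637078 -0.08074424  0.073     ]
[ 0.43361901 -0.0953118   0.073     ]
[ 0.55727829 -0.0209198   0.015     ]
[ 0.56230847 -0.14769495  0.015     ]
[ 0.43320199 -0.15985673  0.015     ]
[ 0.4209154  -0.02674398  0.015     ]
```

View pics/c.png

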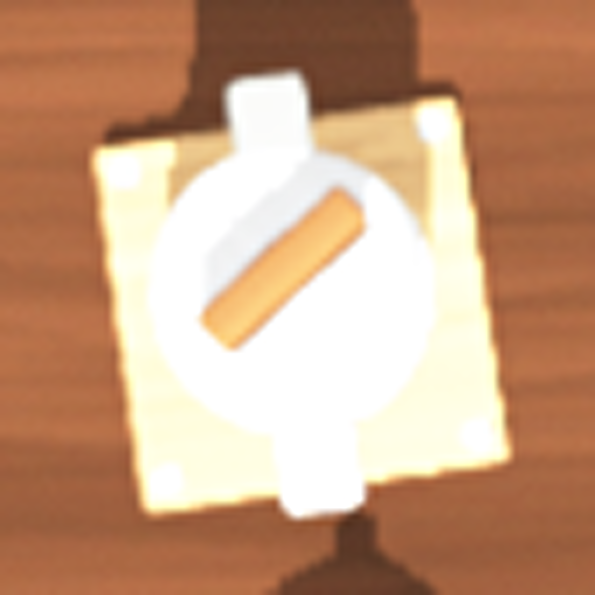

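```bash
python3 - <<'E'
from h import *
g=lambda x,y:(220+(x+.5)/7-.5,165+(y+.5)/7-.5)
C=[w(g(*p),.015) for p in((94,150),(455,97),(510,460),(145,515))];print("board",np.mean(C,0))
an=lambda d:np.degrees(np.arctan2(d[1],d[0]))
print("edges",an(C[0]-C[3]),an(C[1]-C[2]),an(C[0]-C[1])-90,an(C[3]-C[2])-90)
a,b=w(g(265,77),.073),w(g(323,512),.073);print("ears",(a+b)/2,an(a-b),np.linalg.norm(a-b))
a,b=w(g(350,203),.167),w(g(218,337),.167);print("bar",(a+b)/2,an(a-b),np.linalg.norm(a-b))
from scipy.spatial.transform import Rotation as R
s=robot.read_state();print(R.from_rotvec(s["orientation"]).as_matrix().round(3))
E
```

```text
board [ 0.49350995 -0.08836504  0.015     ]
edges 7.266566040928172 7.41260681558518 7.293469359482714 7.49835631270696
ears [ 0.49332966 -0.08823029  0.073     ] 6.658833891729479 0.1469998704008781
bar [ 0.49362356 -0.08910576  0.167     ] -45.48286078801955 0.05700331826227612
[[-0.918  0.397 -0.001]
 [ 0.397  0.918 -0.002]
 [-0.    -0.002 -1.   ]]
```

apply_moves --steps '[[85, [0.015, -0.05, 0.002], [0, 0, -0.005]], [85, [0.015, -0.056, 0.002], [0, 0, -0.005]], [85, [0.015, -0.056, 0.002], [0, 0, -0.005]], [85, [0.015, -0.056, 0.002], [0, 0, -0.005]], [85, [0.015, -0.056, 0.002], [0, 0, -0.005]], [85, [0.015, -0.056, 0.002], [0, 0, -0.005]], [85, [0.015, -0.056, 0.002], [0, 0, -0.005]], [85, [0.015, -0.056, 0.002], [0, 0, -0.005]], [85, [0.015, -0.056, 0], [0, 0, -0.005]], [85, [0.015, -0.056, 0], [0, 0, -0.005]], [85, [0.015, -0.056, 0], [0, 0, -0.005]], [85, [0.015, -0.056, 0], [0, 0, -0.005]]]'

```text
t: 1.65
tool_pos: [0.4677, -0.0022, 0.2474]
orientation: [1.202, 2.902, 0.001]
ft_force: [1.5, 0.4, 0.8]
finger_gap: 0.0852
grip_force: 0.0
```

```bash
cat >> h.py <<'E'
from scipy.spatial.transform import Rotation as R
def st():
    s=robot.read_state();M=R.from_rotvec(s["orientation"]).as_matrix()
    print("t",round(s["t"],2),"tcp",s["tool_pos"].round(4),"x ang mod180",(np.degrees(np.arctan2(M[1,0],M[0,0]))%180).round(2),"tilt z",M[:,2].round(3),"q",s["joint_pos"].round(2),"F",s["ft_force"].round(1),"T",s["torque"].round(2),"gap",round(s["finger_gap"],4),"grip",round(s["grip_force"],1))
E
python3 -c "from h import *;st()"
```

```text
t 1.65 tcp [ 0.4677 -0.0022  0.2474] x ang mod180 135.0 tilt z [ 0.  0. -1.] q [-0.35  0.25  0.31  2.17 -0.12  0.74  0.83] F [1.5 0.4 0.8] T [ 0.04 -0.03 -0.04] gap 0.0852 grip 0.0
```

apply_moves --steps '[[85, [0.013, -0.043, 0], [0, 0, -0.003]], [85, [0.013, -0.043, 0], [0, 0, 0]], [85, [0, 0, 0], [0, 0, 0]], [85, [0, 0, 0], [0, 0, 0]]]'

```text
t: 2.15
tool_pos: [0.493, -0.0859, 0.247]
orientation: [-1.228, -2.89, -0.0]
ft_force: [-0.2, -0.1, -0.6]
finger_gap: 0.0851
grip_force: 0.0
```

```bash
python3 - <<'E'
from h import *
st();c=robot.calibration("wrist");print(c["K"].round(1),c["pose"].round(3))
np.savez("w.npz",**c)
cv2.imwrite("pics/w1.png",robot.get_image("wrist")[:,:,::-1])
E
```

```text
t 2.15 tcp [ 0.493  -0.0859  0.247 ] x ang mod180 133.96 tilt z [-0.001  0.001 -1.   ] q [-0.19  0.3   0.34  2.1  -0.15  0.76  1.01] F [-0.2 -0.1 -0.6] T [ 0.04  0.03 -0.03] gap 0.0851 grip 0.0
[[325.2   0.  280.2]
 [  0.  325.2 210.9]
 [  0.    0.    1. ]] [[ 0.72   0.658  0.22   0.436]
 [ 0.694 -0.683 -0.229 -0.026]
 [-0.     0.318 -0.948  0.39 ]
 [ 0.     0.     0.     1.   ]]
```

View pics/w1.png

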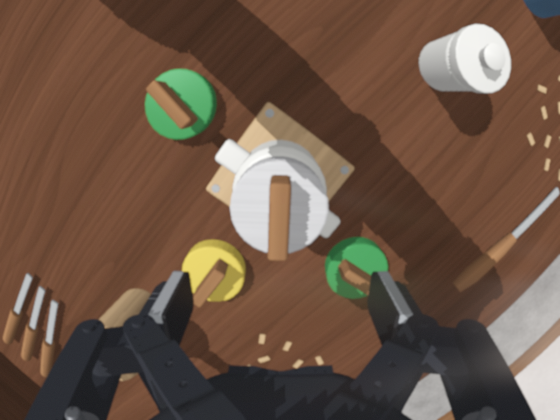

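```bash
python3 - <<'E'
from h import *
c=np.load("w.npz");K,T=c["K"],c["pose"]
def ww(p,z):
    v=np.array([p[0]-K[0,2],p[1]-K[1,2]]);r=np.hypot(*v);t=r/K[0,0];d=T[:3,:3]@np.r_[v/r*np.sin(t),np.cos(t)];return T[:3,3]+d*(z-T[2,3])/d[2]
an=lambda d:np.degrees(np.arctan2(d[1],d[0]))
a,b=ww((280,196),.167),ww((278,259),.167);print(a,b,(a+b)/2,an(a-b),np.linalg.norm(a-b))
im=robot.get_image("wrist")[:,:,::-1]
cv2.imwrite("pics/w2.png",cv2.resize(im[120:270,200:360],None,fx=3.7,fy=3.7,interpolation=cv2.INTER_CUBIC))
E
```

```text
[ 0.48024813 -0.07185348  0.167     ] [ 0.51395877 -0.10910383  0.167     ] [ 0.49710345 -0.09047865  0.167     ] 132.14431221393662 0.05023938940431507
```

View pics/w2.png

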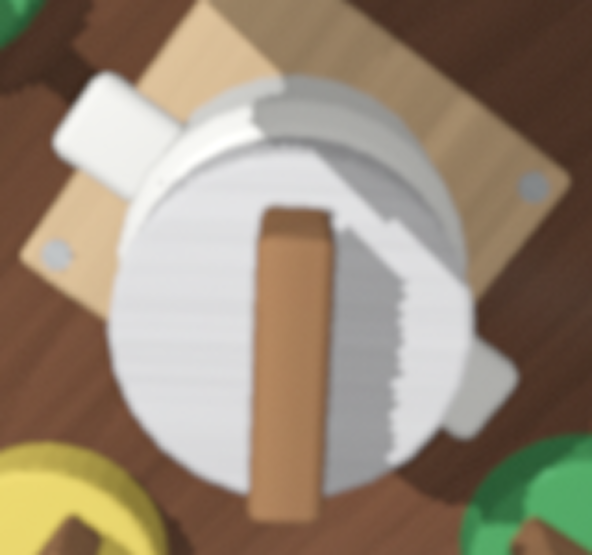

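```bash
python3 - <<'E'
from h import *
c=np.load("w.npz");K,T=c["K"],c["pose"]
def ww(p,z):
    v=np.array([p[0]-K[0,2],p[1]-K[1,2]]);r=np.hypot(*v);t=r/K[0,0];d=T[:3,:3]@np.r_[v/r*np.sin(t),np.cos(t)];return T[:3,3]+d*(z-T[2,3])/d[2]
an=lambda d:np.degrees(np.arctan2(d[1],d[0]))
a,b=ww((280,183.5),.167),ww((277,260.8),.167);print(a,b,(a+b)/2,an(a-b),np.linalg.norm(a-b))
E
```

```text
[ 0.47387422 -0.06523001  0.167     ] [ 0.51448493 -0.11076778  0.167     ] [ 0.49417957 -0.0879989   0.167     ] 131.72667710598515 0.06101571819568657
```

apply_moves --steps '[[50, [0.001, -0.002, -0.025], [0, 0, -0.0047]], [50, [0, 0, -0.03], [0, 0, 0]], [50, [0, 0, -0.03], [0, 0, 0]], [50, [0, 0, -0.016], [0, 0, 0]], [50, [0, 0, 0], [0, 0, 0]], [50, [0, 0, 0], [0, 0, 0]]]' --squeeze 30

```text
t: 3.0
tool_pos: [0.4952, -0.0883, 0.1471]
orientation: [1.27, 2.872, 0.001]
ft_force: [0.4, -1.1, 0.5]
finger_gap: 0.0501
grip_force: 0.0
```

```bash
python3 - <<'E'
from h import *
st()
cv2.imwrite("pics/w3.png",robot.get_image("wrist")[:,:,::-1])
E
```

```text
t 3.0 tcp [ 0.4952 -0.0883  0.1471] x ang mod180 132.29 tilt z [ 0.002 -0.    -1.   ] q [-0.13  0.46  0.28  2.18 -0.25  0.53  1.08] F [ 0.4 -1.1  0.5] T [-0.04  0.01  0.08] gap 0.0501 grip 0.0
```

View pics/w3.png

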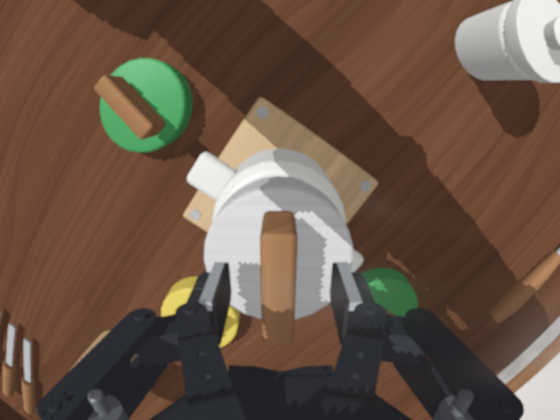

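The bar (column 279) lies centred between the pads (inner faces about 222 and 338) and parallel to them. I'll lower a little and grip.

apply_moves --steps '[[50, [-0.001, 0, -0.006], [0, 0, 0]], [30, [0, 0, 0], [0, 0, 0]], [20, [0, 0, 0], [0, 0, 0]], [8, [0, 0, 0], [0, 0, 0]], [8, [0, 0, 0], [0, 0, 0]], [8, [0, 0, 0], [0, 0, 0]], [8, [0, 0, 0], [0, 0, 0]]]' --squeeze 30

```text
t: 3.92
tool_pos: [0.4937, -0.0885, 0.1405]
orientation: [1.271, 2.872, 0.0]
ft_force: [-1.6, 0.6, 2.4]
finger_gap: 0.0154
grip_force: 30.9
```

```bash
python3 -c "from h import *;st()"
```

```text
t 3.92 tcp [ 0.4937 -0.0885  0.1405] x ang mod180 132.26 tilt z [ 0.  0. -1.] q [-0.12  0.47  0.27  2.19 -0.25  0.51  1.08] F [-1.6  0.6  2.4] T [ 0.08  0.06 -0.04] gap 0.0154 grip 30.9
```

apply_moves --steps '[[8, [0, 0, -0.0005], [0, 0, 0.01]], [8, [0, 0, 0], [0, 0, 0.017]], [8, [0, 0, 0], [0, 0, 0.017]], [8, [0, 0, 0], [0, 0, 0.017]], [8, [0, 0, 0], [0, 0, 0.017]], [8, [0, 0, 0], [0, 0, 0.017]], [8, [0, 0, 0], [0, 0, 0.017]], [8, [0, 0, 0], [0, 0, 0.017]], [8, [0, 0, 0], [0, 0, 0.017]], [8, [0, 0, 0], [0, 0, 0]], [8, [0, 0, 0], [0, 0, 0]]]'

```text
t: 5.3
tool_pos: [0.493, -0.0886, 0.1394]
orientation: [0.13, -3.138, -0.0]
ft_force: [0.8, 0.4, -1.8]
finger_gap: 0.0155
grip_force: 30.2
```

```bash
python3 -c "from h import *;st()"
```

```text
t 5.3 tcp [ 0.493  -0.0886  0.1394] x ang mod180 4.73 tilt z [-0.001 -0.    -1.   ] q [ 0.08  0.46  0.01  2.18 -0.01  0.51  1.75] F [ 0.8  0.4 -1.8] T [0.03 0.   0.04] gap 0.0155 grip 30.2
```

apply_moves --steps '[[8, [0, 0, -0.001], [0, 0, 0.007]], [8, [0, 0, -0.001], [0, 0, 0]], [8, [0, 0, -0.001], [0, 0, 0]], [8, [0, 0, -0.001], [0, 0, 0]], [8, [0, 0, 0], [0, 0, 0]]]'

```text
t: 5.92
tool_pos: [0.4935, -0.0884, 0.1357]
orientation: [0.201, -3.135, -0.0]
ft_force: [-0.3, -0.6, -1.7]
finger_gap: 0.0152
grip_force: 30.3
```

```bash
python3 -c "from h import *;st()"
```

```text
t 5.92 tcp [ 0.4935 -0.0884  0.1357] x ang mod180 7.34 tilt z [-0.  0. -1.] q [ 0.09  0.46 -0.    2.18  0.    0.5   1.79] F [-0.3 -0.6 -1.7] T [-0.01  0.    0.  ] gap 0.0152 grip 30.3
```

apply_moves --steps '[[8, [0, 0, -0.0015], [0, 0, 0]], [8, [0, 0, -0.0015], [0, 0, 0]], [8, [0, 0, -0.0015], [0, 0, 0]], [8, [0, 0, -0.001], [0, 0, 0]], [8, [0, 0, 0], [0, 0, 0]]]'

```text
t: 6.55
tool_pos: [0.4935, -0.0885, 0.1315]
orientation: [-0.201, 3.135, 0.0]
ft_force: [-2.7, 0.5, 9.4]
finger_gap: 0.016
grip_force: 31.9
```

```bash
python3 -c "from h import *;st()"
```

```text
t 6.55 tcp [ 0.4935 -0.0885  0.1315] x ang mod180 7.34 tilt z [ 0.  0. -1.] q [ 0.09  0.47 -0.    2.19  0.    0.49  1.79] F [-2.7  0.5  9.4] T [ 0.1   0.59 -0.01] gap 0.016 grip 31.9
```

It has dropped 9 mm and bottomed (9 N). Now I'll turn it clockwise.

apply_moves --steps '[[8, [0, 0, 0], [0, 0, -0.01]], [8, [0, 0, -0.0002], [0, 0, -0.016]], [8, [0, 0, -0.0002], [0, 0, -0.016]], [8, [0, 0, -0.0002], [0, 0, -0.016]], [8, [0, 0, -0.0002], [0, 0, -0.016]], [8, [0, 0, -0.0002], [0, 0, -0.016]], [8, [0, 0, -0.0002], [0, 0, -0.016]], [8, [0, 0, -0.0002], [0, 0, -0.016]], [8, [0, 0, -0.0002], [0, 0, -0.016]], [8, [0, 0, -0.0002], [0, 0, -0.016]], [8, [0, 0, -0.0002], [0, 0, -0.016]], [8, [0, 0, 0], [0, 0, 0]]]'

```text
t: 8.05
tool_pos: [0.4944, -0.0896, 0.1298]
orientation: [1.425, 2.798, 0.0]
ft_force: [-2.6, -1.7, 11.1]
finger_gap: 0.0154
grip_force: 32.2
```

```bash
python3 -c "from h import *;st()"
```

```text
t 8.05 tcp [ 0.4944 -0.0896  0.1298] x ang mod180 126.02 tilt z [ 0.002 -0.001 -1.   ] q [-0.14  0.49  0.3   2.2  -0.3   0.49  1.03] F [-2.6 -1.7 11.1] T [-0.35  0.66 -0.24] gap 0.0154 grip 32.2
```

apply_moves --steps '[[8, [0, 0, 0], [0, 0, -0.01]], [8, [0, 0, -0.0002], [0, 0, -0.009]], [8, [0, 0, 0], [0, 0, -0.006]], [8, [0, 0, 0], [0, 0, 0]], [8, [0, 0, 0], [0, 0, 0]]]' --squeeze 50

```text
t: 8.68
tool_pos: [0.4942, -0.0893, 0.1295]
orientation: [1.631, 2.683, -0.0]
ft_force: [-2.8, -1.1, 11.0]
finger_gap: 0.0154
grip_force: 51.6
```

```bash
python3 -c "from h import *;st()"
```

```text
t 8.68 tcp [ 0.4942 -0.0893  0.1295] x ang mod180 117.41 tilt z [ 0.002 -0.001 -1.   ] q [-0.17  0.5   0.35  2.2  -0.34  0.5   0.92] F [-2.8 -1.1 11. ] T [-0.39  0.66  0.72] gap 0.0154 grip 51.6
```

apply_moves --steps '[[8, [0, 0, 0], [0, 0, -0.006]], [8, [0, 0, 0], [0, 0, -0.004]], [8, [0, 0, 0], [0, 0, 0]]]'

```text
t: 9.05
tool_pos: [0.4945, -0.0896, 0.1295]
orientation: [1.71, 2.632, -0.001]
ft_force: [-1.6, -1.8, 10.6]
finger_gap: 0.015
grip_force: 70.4
```

```bash
python3 -c "from h import *;st()"
```

```text
t 9.05 tcp [ 0.4945 -0.0896  0.1295] x ang mod180 113.99 tilt z [ 0.002 -0.002 -1.   ] q [-0.18  0.5   0.36  2.2  -0.36  0.5   0.88] F [-1.6 -1.8 10.6] T [-0.56  0.6   1.16] gap 0.015 grip 70.4
```

apply_moves --steps '[[30, [0, 0, 0], [0, 0, 0]], [50, [0, 0, 0], [0, 0, 0]], [50, [0, 0, 0], [0, 0, 0]], [50, [0, 0, 0], [0, 0, 0]], [50, [0, 0, 0.02], [0, 0, 0]], [50, [0, 0, 0.03], [0, 0, 0]], [50, [0, 0, 0.03], [0, 0, 0]], [50, [0, 0, 0.03], [0, 0, 0]], [50, [0, 0, 0], [0, 0, 0]]]'

```text
t: 10.18
tool_pos: [0.4951, -0.0887, 0.24]
orientation: [1.719, 2.624, 0.004]
ft_force: [0.7, -0.4, -0.1]
finger_gap: 0.05
grip_force: 0.0
```

```bash
python3 - <<'E'
from h import *
st()
cv2.imwrite("pics/w4.png",robot.get_image("wrist")[:,:,::-1])
np.savez("w.npz",**robot.calibration("wrist"))
E
```

```text
t 10.18 tcp [ 0.4951 -0.0887  0.24  ] x ang mod180 113.55 tilt z [ 0.005 -0.    -1.   ] q [-0.3   0.33  0.49  2.11 -0.23  0.75  0.75] F [ 0.7 -0.4 -0.1] T [ 0.02 -0.04  0.05] gap 0.05 grip 0.0
```

View pics/w4.png

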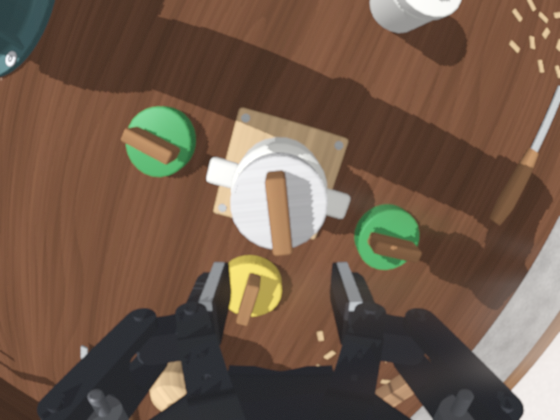

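```bash
python3 - <<'E'
from h import *
c=np.load("w.npz");K,T=c["K"],c["pose"]
def ww(p,z):
    v=np.array([p[0]-K[0,2],p[1]-K[1,2]]);r=np.hypot(*v);t=r/K[0,0];d=T[:3,:3]@np.r_[v/r*np.sin(t),np.cos(t)];return T[:3,3]+d*(z-T[2,3])/d[2]
an=lambda d:np.degrees(np.arctan2(d[1],d[0]))
for z in(.156,.167):
    a,b=ww((276.5,180),z),ww((282,253),z);print((a+b)/2,an(a-b),np.linalg.norm(a-b))
a,b=ww((208,171),.073),ww((349,206),.073);print((a+b)/2,an(a-b),np.linalg.norm(a-b))
E
```

```text
[ 0.49333099 -0.08712093  0.156     ] 117.50770695704949 0.05767289349344568
[ 0.49175741 -0.08346862  0.167     ] 117.50770695704962 0.054866615819154994
[ 0.49310228 -0.08628942  0.073     ] -170.93495568149234 0.1452928734473808
```

The bar is at 117.5°, which is 70° clockwise of the ears, and the lid is sunk at the stop. The fingers are clear.

```bash
python3 -c "from cell import robot;print(robot.hand_in())"
```

```text
the job is handed in; nothing more can be done
None
```

The lid is screwed onto the wide pot: turned back to the ears' line, dropped 9 mm into the thread, then turned about 70° clockwise to its firm stop and released. The job was handed in at about 10 s of the 38 s allowed.

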